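# Roll the glass canister to the feeder and press for a dry run

### The job

For a dry run of the still empty feeder, put your fingertips on top of the glass canister lying on the mat and roll it sideways until its open mouth is centred in front of the feeder's chute, squarely facing it, and stays there. Then press the button on the feeder's base fully down and let it come up again. Touch the canister only on its upper part, never grip, drag or lift it, and leave the bowls, spoon and funnel where they are.

Things in the scene. Friction and masses are not known exactly. Their poses are not given: they have to be found in the camera images.
- canister: Glass canister lying on its side, 96 mm in diameter, 190 mm long, about 0.6 kg; wooden disc on the end nearest the robot, thin steel collar round the open mouth. Origin mid-axis, 51 mm above the trolley top (its top at 99 mm). x runs along its axis to the mouth; y, z turn as it rolls. Starts 130 to 190 mm to either side of the chute's line. Rolls without slipping; drag stops it in millimetres after a slow push.
- mouth (a point): Centre of the canister's open mouth, on its axis, 95 mm from its origin. It starts 13 to 19 mm short of the chute's lip and keeps about that gap when rolled straight. While rolling, the canister's middle moves half as far as the glass at its top.
- feeder: White feeder fixed on the mat. Origin on the mat (3 mm above the trolley top) below the middle of the chute's front lip; x points level into the feeder, away from the robot; y left, along the rolling direction; z up. Chute: square spout 70 mm wide, x 0 to 20 mm, centre at z 51 mm. Base: x 20 to 210, 170 wide, 85 mm tall. Hopper: round, 90 mm across, centred at x 165, top at z 264 mm.
- btn_top (a point): Centre of the top of the button, a white disc 36 mm across in a grey housing on top of the feeder's base, between chute and hopper, 48 mm behind the chute's lip. It is pressed straight down.
- btn (a joint): Travel of the feeder's button: 0 up, 0.008 m fully down; a spring of about 5 N at full travel brings it up again.
- mat: Flat dark rubber mat fixed on the trolley, 500 x 680 mm, 3 mm thick, under the canister, feeder and small bowl. Origin on its underside, 60 mm nearer the robot than its middle.
- bowl_a: Smaller aluminium bowl, 110 mm across, 45 mm tall, on the mat beyond the chute's line from the canister, 130 to 190 mm from that line. Origin at the centre of its underside. Leave it.
- bowl_b: Larger aluminium bowl, 140 mm across, 55 mm tall, beside the mat on the robot's right. Origin at the centre of its underside. Leave it.
- spoon: Wooden spoon, 240 mm long, lying beside the mat on the robot's left. Origin under its middle. Leave it.
- funnel: Small grey silicone funnel, 68 mm across, 65 mm tall, standing mouth down beside the mat on the robot's left. Origin at the centre of its underside. Leave it.
Things that resemble listed ones, but are neither listed nor needed, are in the scene too. Of the things shaped like the canister, the glass one is meant.

How it is judged:
By the outcome, as a careful person would: the job done as asked, in the order asked, and still so for the second after the job is handed in, with the robot touching nothing.
It also fails if it takes over 72 s, if anything falls off the work surface, if the arm or the gripper's body presses on something with over 40 N, if the wrist force passes 120 N, or if a joint passes its speed limit or range.

### The arm

A 6-joint arm with a two-finger parallel gripper is mounted at the origin on the work surface. World frame = base frame: x ahead of the robot, y to its left, z up, the work surface at z = 0. Lengths are in mm, angles in rad, forces in N, time in s.
With the tool pointing down it reaches from about 350 to 975 mm from the base axis. Payload 7.1 kg.
Tool frame: the origin (TCP) lies at the centre of the arm's flange, where the gripper is bolted on; the fingertips stand 182 mm ahead of it and the grasp point (between the pads) lies 163 mm ahead of it; z points along the fingers, y is the line along which they close (so a half turn about z gives the same grasp; the last joint's range is limited). The gripper opens to 88 mm and grips with 3 to 60 N. Pads are 20 mm wide; open, the fingers measure 115 mm over their backs; the gripper's body (75 mm by 178 mm) begins 61 mm behind the grasp point.
Start: joints at [1.087, 0.423, 1.63, -0, 1.089, -0.019], TCP at [280.121, 558.694, 404.675] pointing down, gripper open.
Joint ranges: [-3, 3], [-0.9, 2.11], [0.09, 2.58], [-1.31, 4.45], [0.11, 2.69], [-2.54, 2.54]. Speed limits (rad/s): [2.39, 2.39, 3.01, 3.14, 3.14, 3.14].

### API

Orientations are given as a rotation vector (axis times angle).
In Python, from workcell import readout, get_image, ctrl gives the robot as it stands.
- The arm moves only by the tool step_arm, never from a script. Its argument "targets" is a list that holds one entry, the list of rows, each a list of 7 numbers: the shift along the world's x, y, z as a fraction of full scale, then the turn, a rotation vector about the world's x, y, z as a fraction of full scale, then the opening, from 0 (shut) to 1 (fully open). In form: [[[dx, dy, dz, wx, wy, wz, claw], ...]]. A call has exactly 5 rows; each row shifts and turns the commanded pose from where the row before left it; what a row does not reach is not made up. Full scale, the value 1, is 0.05 m for a shift and 4 degrees for a turn. A row lasts 1/8 s, in which the tool goes at most 62.5 mm and 10.7 degrees, less where a joint would pass 70% of its speed; a pose out of reach is approached as far as the arm can. A call with a number of a shift or a turn outside -1 to 1 is refused whole. A call with a gripper value outside its range is refused whole. The fingers move at their own pace and stop on an object; the grip force is fixed at half the most. Time passes only in rows, so rows that do not move let the fingers close, or fill a call up. It gives the time, the measured TCP pose, the force, the opening and the grip force at its end, in the units of the state.
- readout.get_obs(): the state, without advancing time (a new reading comes with each control period).
- get_image(name): name is "scene" or "top" or "wrist"; returns a dict with "pixels" (420x560x3 uint8, red, green, blue), "intrinsics" (3x3 intrinsics, pixels), "extrinsics" (4x4, takes a point from world to camera coordinates). Camera axes: x right, y down, z forward; pixel columns grow to the right and rows downward; lengths in mm; the calibration is good to about 2 mm. A picture is of the moment at which its call begins. There is no depth.
- ctrl.close_job(): hands the job in; it is judged then, once.
The state is a dict: "t": time; "qpos": joint angles; "qvel": joint speeds; "joint_torque": joint torques, N m; "ee_pos": TCP position; "orientation": TCP orientation; "ft_force": force on the tool from outside, world axes, zero at the start; "moment": the same for the moment, N m; "width": finger opening in mm; "grasp_force": force on a finger pad.
Only numpy, scipy, OpenCV 4.12 (cv2) and the standard library are available. Lean on these libraries where they do the work, as an engineer would, in place of code of your own. Each camera call takes 0.05 s, during which the arm holds its last target. There are 200 camera calls.

## Working session

There is one attempt and no reset: what is moved stays moved. The work goes in short steps, Python scripts to look and compute and a tool call to move; the robot and the scene stay as the last step left them, time stands still between calls to the robot, and variables do not carry over. Pictures are saved under pics/ and viewed, at most 12 in all, crops included, and the job is handed in when it is done.

Besides the shell and the picture viewer there is one more tool, called as name([rows], argument=value, ...), one row to a line, values as JSON. step_arm: Moves the arm, as the interface text tells. Shift numbers are shares of 0.05 m and turn numbers shares of 4 degrees, none past 1 either way. Its arguments: {"type":"object","properties":{"targets":{"type":"array"}},"required":["targets"]}

```bash
mkdir -p pics && cat > h.py <<'E'
import numpy as np, cv2
from workcell import readout, get_image, ctrl
def shot(n,f):
    im=get_image(n); cv2.imwrite(f'pics/{f}.png',im['pixels'][:,:,::-1]); np.savez(f'pics/{f}.npz',**im); return im
def ray(im,uv,z):
    K=np.array(im['intrinsics']);E=np.array(im['extrinsics']);R=E[:3,:3];c=-R.T@E[:3,3]
    d=R.T@np.linalg.inv(K)@np.array([uv[0],uv[1],1.]); return c+d*(z-c[2])/d[2]
def proj(im,p):
    K=np.array(im['intrinsics']);E=np.array(im['extrinsics']);q=K@(E[:3,:3]@np.array(p,float)+E[:3,3]); return q[:2]/q[2]
E
python3 - <<'E'
from h import *
for n in ['top','scene']:
    im=shot(n,n+'0'); E=np.array(im['extrinsics']);print(n,np.round(-E[:3,:3].T@E[:3,3]),np.round(E[:3,:3],2).tolist())
o=readout.get_obs();print(o['orientation'],o['ee_pos'],o['width'],o['t'])
E
```

```text
top [ 224.  -10. 1561.] [[-0.01, -1.0, -0.01], [-0.99, 0.01, -0.14], [0.14, 0.01, -0.99]]
scene [1335. 1028. 1109.] [[-0.76, 0.65, 0.02], [0.37, 0.45, -0.81], [-0.54, -0.61, -0.58]]
[-7.23498727e-01 -3.05683005e+00  2.05021135e-03] [280.03405134 558.48627449 403.98855845] 87.66965923123412 0.1
```

View pics/top0.png

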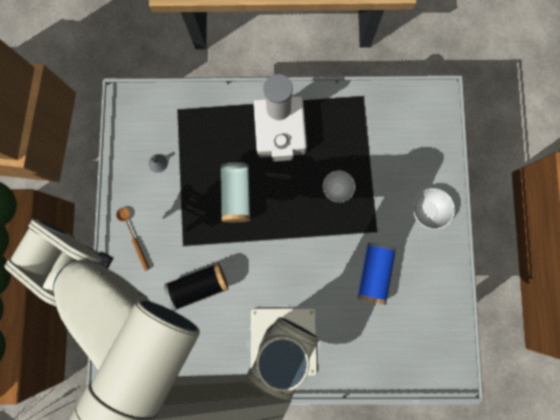

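View pics/scene0.png

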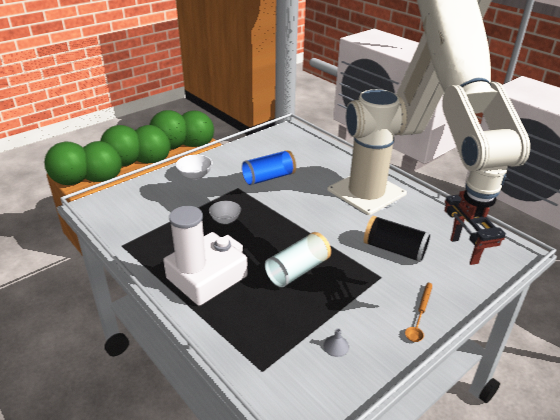

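The top view shows the glass canister at about (235,192), left of the chute (chute lip at about (283,160)). The button is at (282,141) and the small bowl at (339,186). The scene view agrees. Next I'll take coarse positions.

```bash
python3 - <<'E'
from h import *
im=dict(np.load('pics/top0.npz'))
for n,uv,z in [('lip',(283,160),89),('btn',(282,141),100),('can disc',(235.5,219),70),('can mouth',(234.5,165),90),('hop',(279,88),264),('bowl',(339,186),40)]: print(n,ray(im,uv,z).round())
for n,uv in [('mat',(178,110)),('',(363,97)),('',(377,231)),('',(183,245))]: print(n,ray(im,uv,3).round())
w=shot('wrist','w0');E=np.array(w['extrinsics']);print(-E[:3,:3].T@E[:3,3],E[:3,:3].round(2).tolist(),w['intrinsics'])
E
```

```text
lip [604.  -6.  89.]
btn [666.  -3. 100.]
can disc [407. 155.  70.]
can mouth [587. 158.  90.]
hop [783.   4. 264.]
bowl [ 523. -198.   40.]
mat [815. 375.   3.]
 [ 858. -298.    3.]
 [ 370. -331.    3.]
 [325. 344.   3.]
[214.40694734 590.19192549 383.71210622] [[0.45, 0.89, 0.0], [0.86, -0.43, 0.27], [0.24, -0.12, -0.96]] [[310.82210988   0.         282.56354883]
 [  0.         310.82210988 206.57631693]
 [  0.           0.           1.        ]]
```

step_arm([
  [[0.35, -0.61, 0.06, 0, 0, -1, 1], [0.35, -0.61, 0.06, 0, 0, -1, 1], [0.35, -0.61, 0.06, 0, 0, -1, 1], [0.35, -0.61, 0.06, 0, 0, -1, 1], [0.35, -0.61, 0.06, 0, 0, -1, 1]],
])

```text
t: 0.78
ee_pos: [368.0, 405.1, 419.6]
orientation: [-1.247, -2.884, 0.001]
ft_force: [1.1, -0.0, -0.8]
width: 87.7
grasp_force: 0.0
```

step_arm([
  [[0.35, -0.61, 0.06, 0, 0, -1, 1], [0.35, -0.61, 0.06, 0, 0, -1, 1], [0.35, -0.61, 0.06, 0, 0, -1, 1], [0.35, -0.61, 0.06, 0, 0, -1, 1], [0.35, -0.61, 0.06, 0, 0, -1, 1]],
])

```text
t: 1.4
ee_pos: [455.5, 252.6, 434.6]
orientation: [-1.728, -2.623, 0.0]
ft_force: [0.2, 0.3, -0.6]
width: 87.7
grasp_force: 0.0
```

step_arm([
  [[0.35, -0.61, 0.06, 0, 0, -1, 1], [0.35, -0.61, 0.06, 0, 0, -1, 1], [0.35, -0.61, 0.06, 0, 0, -1, 1], [0.35, -0.61, 0.06, 0, 0, -1, 1], [0.35, -0.61, 0.06, 0, 0, -1, 1]],
])

```text
t: 2.02
ee_pos: [543.0, 100.1, 449.6]
orientation: [-2.158, -2.283, 0.0]
ft_force: [-0.2, 0.3, 0.2]
width: 87.9
grasp_force: 0.0
```

```bash
python3 - <<'E'
from h import *
o=readout.get_obs();print(o['orientation'],o['ee_pos'],o['qpos'].round(2) if hasattr(o['qpos'],'round') else o['qpos'],o['t'],o['ft_force'])
w=shot('wrist','w1');E=np.array(w['extrinsics']);print(-E[:3,:3].T@E[:3,3])
cv2.imwrite('pics/w1b.png',cv2.resize(cv2.imread('pics/w1.png'),(800,600),interpolation=cv2.INTER_CUBIC))
E
```

```text
[-2.15765156e+00 -2.28307364e+00  4.85110618e-04] [542.99128788 100.1023172  449.56696083] [0.16 0.27 1.75 0.   1.13 0.1 ] 2.025 [-0.18108542  0.34177027  0.16228631]
[538.85715759 172.20219065 429.31054431]
```

View pics/w1b.png

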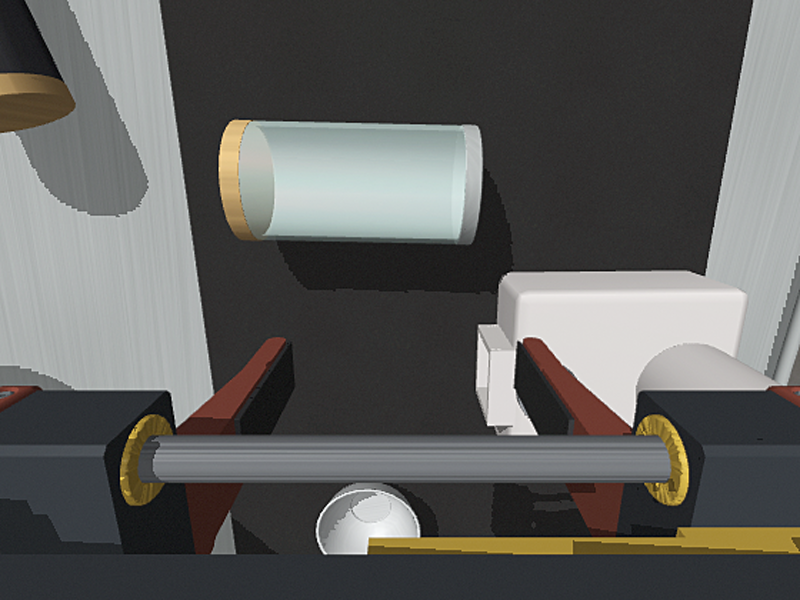

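Wrist view (800-px scale): glass canister spans (220..482, 120..244), roughly parallel to the image x axis. The chute lip at (480,324..425) is partly hidden by a finger. I'll shift so that both are clear.

step_arm([
  [[0.16, -0.45, 0.1, 0, 0, 0, 1], [0.16, -0.45, 0.1, 0, 0, 0, 1], [0.16, -0.45, 0.1, 0, 0, 0, 1], [0.16, -0.45, 0.1, 0, 0, 0, 1], [0, 0, 0, 0, 0, 0, 1]],
])

```text
t: 2.7
ee_pos: [574.9, 10.2, 469.7]
orientation: [2.157, 2.284, 0.0]
ft_force: [0.8, 0.2, 0.1]
width: 87.7
grasp_force: 0.0
```

```bash
python3 - <<'E'
from h import *
w=shot('wrist','w2');E=np.array(w['extrinsics']);print(-E[:3,:3].T@E[:3,3])
cv2.imwrite('pics/w2b.png',cv2.resize(cv2.imread('pics/w2.png'),(800,600),interpolation=cv2.INTER_CUBIC))
E
```

```text
[570.73617412  82.32165616 449.45400904]
```

View pics/w2b.png

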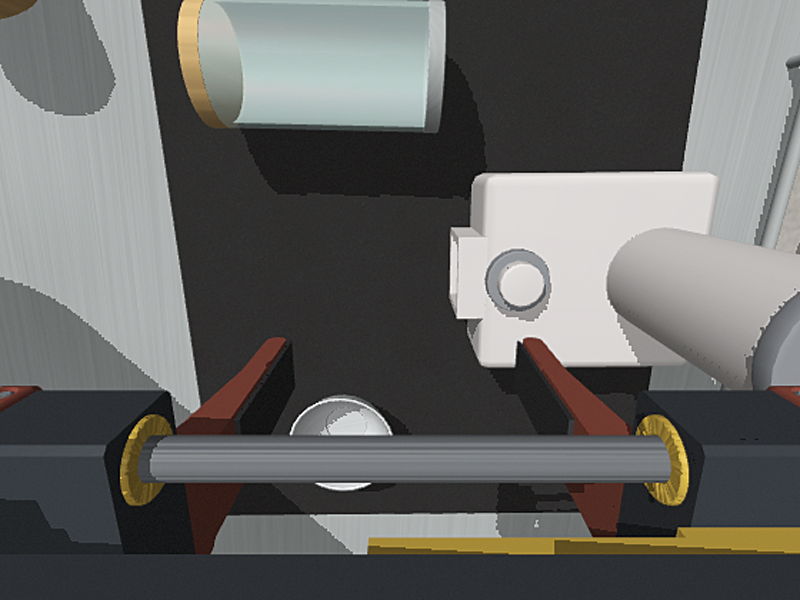

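The view shows the button at (523,284), the chute top from (455,228) to (470,318), and base side edges at v≈172 and 367. I'll extract the edges by subpixel thresholding.

```bash
cat > m.py <<'E'
from h import *
def bounds(g,u,v0,v1,t):
    c=g[v0:v1,u]>t; i=np.where(c)[0]; return v0+i[0]-.5, v0+i[-1]+.5
def axis(im,lo,hi,v0,v1,t=75):
    # canister: silhouette rows in columns lo..hi -> axis line in plane z=51
    g=im['pixels'].astype(int).max(2); us=np.arange(lo,hi)
    b=np.array([bounds(g,u,v0,v1,t) for u in us]); f=[np.polyfit(us,b[:,k],1) for k in (0,1)]
    E=im['extrinsics'];R=E[:3,:3];c=-R.T@E[:3,3]; P=[]
    Ki=np.linalg.inv(im['intrinsics'])
    n=[np.cross(R.T@Ki@[lo,np.polyval(p,lo),1],R.T@Ki@[hi,np.polyval(p,hi),1]) for p in f]
    n=[x/np.linalg.norm(x) for x in n]; d=np.cross(n[0],n[1]); d/=np.linalg.norm(d); d*=np.sign(d[0])
    m=n[0]+n[1] if n[0]@n[1]>0 else n[0]-n[1]   # bisector plane normal holds axis
    # height check: distance from cam to axis
    half=.5*np.arccos(abs(n[0]@n[1])); D=48/np.sin(half)
    # axis at z=51 : m.(p-c)=0
    y=lambda x:c[1]-(m[0]*(x-c[0])+m[2]*(51-c[2]))/m[1]
    print('resid px',[np.std(np.polyval(f[k],us)-b[:,k]).round(2) for k in(0,1)],'D',D.round(1),'exp',np.hypot(c[2]-51,c[1]-y(500)).round(1))
    return y,np.degrees(np.arctan2(y(600)-y(400),200)),np.degrees(np.arctan2(d[1],d[0]))
E
python3 - <<'E'
from m import *
im=dict(np.load('pics/w1.npz'))
g=im['pixels'].astype(int).max(2)
print(g[60:100:1,230].tolist()); print(g[160:180,230].tolist())
y,a,b=axis(im,200,312,60,185)
print('can y@400,500,600',y(400),y(500),y(600),'yaw',a,b)
r=g[120];print('row',r[140:180].tolist(),r[320:345].tolist())
w=dict(np.load('pics/w2.npz'));g=w['pixels'].astype(int).max(2)
print('chute cols');
for u in (326,330,334): print(u,g[152:170,u].tolist(),g[212:232,u].tolist())
for v in (165,190,215): print(v,g[v,308:335].tolist())
for u in (350,400,440): print(u,g[112:128,u].tolist(),g[248:264,u].tolist())
big=cv2.resize(w['pixels'][110:270,305:405,::-1],None,fx=3.7,fy=3.7,interpolation=cv2.INTER_CUBIC);cv2.imwrite('pics/crop.png',big)
E
```

```text
[48, 49, 46, 48, 49, 49, 49, 46, 47, 49, 45, 46, 52, 47, 48, 50, 46, 46, 54, 47, 49, 48, 49, 45, 37, 96, 183, 179, 181, 170, 154, 157, 159, 160, 163, 165, 167, 168, 169, 170]
[184, 180, 174, 170, 165, 141, 82, 79, 81, 31, 28, 31, 29, 30, 31, 29, 32, 27, 31, 30]
resid px [np.float64(0.27), np.float64(0.27)] D 385.3 exp 378.5
can y@400,500,600 157.53429141641104 161.03121748605045 164.52814355568987 yaw 2.0027749527243626 2.0069652094954424
row [48, 48, 46, 49, 47, 49, 48, 46, 48, 49, 47, 43, 35, 206, 225, 219, 218, 218, 217, 218, 217, 218, 219, 218, 220, 224, 194, 191, 191, 190, 190, 190, 190, 190, 190, 190, 191, 190, 190, 190] [213, 213, 212, 213, 212, 216, 196, 188, 195, 193, 191, 191, 190, 192, 193, 195, 203, 139, 30, 25, 27, 28, 27, 48, 47]
chute cols
326 [46, 47, 48, 48, 45, 43, 27, 165, 192, 186, 184, 184, 183, 177, 225, 223, 221, 221] [220, 220, 220, 220, 221, 220, 220, 220, 220, 224, 244, 75, 7, 22, 15, 39, 38, 38, 33, 31]
330 [148, 150, 149, 148, 147, 145, 141, 168, 188, 185, 183, 184, 182, 177, 224, 222, 221, 220] [221, 220, 220, 220, 219, 219, 219, 219, 220, 222, 238, 104, 
[... 371 characters left out ...]
6, 48, 46, 39, 53, 222, 227, 221, 221, 225, 179, 222, 221, 221, 220, 220, 220, 220, 221, 220, 220, 220, 220, 220, 220]
215 [47, 51, 50, 45, 48, 48, 49, 42, 39, 155, 158, 146, 229, 223, 219, 220, 220, 220, 220, 220, 220, 220, 220, 221, 220, 220, 220]
350 [45, 48, 47, 50, 45, 45, 47, 46, 29, 166, 213, 226, 235, 231, 229, 228] [218, 218, 217, 217, 219, 215, 197, 180, 165, 63, 25, 27, 30, 31, 28, 28]
400 [47, 46, 47, 48, 47, 46, 46, 38, 35, 214, 221, 233, 232, 230, 227, 227] [217, 217, 218, 218, 221, 206, 188, 173, 128, 31, 28, 28, 31, 27, 59, 118]
440 [48, 46, 49, 46, 47, 46, 43, 25, 166, 213, 225, 235, 231, 229, 228, 226] [218, 218, 217, 219, 218, 201, 183, 167, 90, 27, 27, 31, 28, 30, 32, 29]
```

View pics/crop.png

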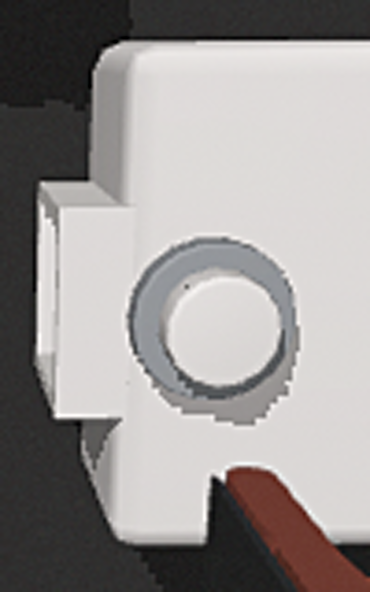

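The crop shows chute top-face corners at crop (60,207), (52,418), (133,207) and (125,418), and the button disc centre at (224,330), about 116 px across. Converting these now.

```bash
python3 - <<'E'
from m import *
w=dict(np.load('pics/w2.npz'))
P=lambda c,z:ray(w,(c[0]/3.7+305-.5,c[1]/3.7+110-.5),z)
a,b,c,d=[P(q,89) for q in((60,207),(52,418),(133,207),(125,418))]
print(a,b,'wid',np.linalg.norm(a-b),'yaw lip',np.degrees(np.arctan2(-(a-b)[0],(a-b)[1])),'mid',(a+b)/2)
for z in(98,103,108):print('btn',z,P((224,330),z), np.linalg.norm(P((166,330),z)-P((282,330),z)))
# base side edges, z 88 lines (fit)
g=w['pixels'].astype(int).max(2)
us=np.arange(350,480); e=[]
for u in us:
    e.append(100+np.where(g[100:140,u]>100)[0][0]-.5)
p=np.polyfit(us,e,1); 
for z in(50,80,88):
    A,B=[ray(w,(u,np.polyval(p,u)),z) for u in(350,480)];print('side',z,A,B,np.degrees(np.arctan2(*(B-A)[1::-1])))
im=dict(np.load('pics/w1.npz'))
y,yaw,_=axis(im,200,312,60,185)
# mouth: collar edge right at row ~128 (u 337.2); disc left edge 152.7
for u,v in((337,128),(152.7,128)):
  for z in(51,99): print(ray(im,(u,v),z))
E
```

```text
[618.40838052  34.47963205  89.        ] [622.02608456 -35.13232544  89.        ] wid 69.70589938699477 yaw lip 2.9749611014222777 mid [ 6.20217233e+02 -3.26346695e-01  8.90000000e+01]
btn 98 [ 6.72296698e+02 -5.20995508e-02  9.80000000e+01] 36.56374425282954
btn 103 [670.85183624   1.11979995 103.        ] 36.04356603161312
btn 108 [669.40697402   2.29169946 108.        ] 35.5233878103967
side 50 [654.87538917  86.21257667  50.        ] [815.23573261  98.34917632  50.        ] 4.328082440303282
side 80 [648.55632266  85.92035876  80.        ] [796.87320128  97.14546927  80.        ] 4.328082440303284
side 88 [646.87123826  85.84243398  88.        ] [791.97652626  96.82448073  88.        ] 4.32808244030328
resid px [np.float64(0.27), np.float64(0.27)] D 385.3 exp 378.5
[603.82705643 167.16012819  51.        ]
[595.58368285 167.79986452  99.        ]
[386.68300505 154.90952352  51.        ]
[405.99084469 157.10361521  99.        ]
```

step_arm([
  [[-0.3, 0.685, -0.6, 0, 0, -0.064, 1], [-0.3, 0.685, -0.6, 0, 0, -0.064, 1], [-0.3, 0.685, -0.6, 0, 0, -0.064, 1], [-0.3, 0.685, -0.6, 0, 0, -0.064, 1], [-0.3, 0.685, -0.6, 0, 0, -0.064, 1]],
])

```text
t: 3.38
ee_pos: [498.3, 184.2, 318.7]
orientation: [-2.18, -2.262, 0.0]
ft_force: [1.5, 0.1, 0.2]
width: 87.8
grasp_force: 0.0
```

step_arm([
  [[0, 0, -0.25, 0, 0, 0, 1], [0, 0, -0.2, 0, 0, 0, 1], [0, 0, -0.15, 0, 0, 0, 1], [0, 0, -0.08, 0, 0, 0, 1], [0, 0, -0.04, 0, 0, 0, 1]],
])

```text
t: 4.0
ee_pos: [500.0, 182.0, 283.8]
orientation: [2.181, 2.26, 0.001]
ft_force: [-0.9, -0.1, -0.3]
width: 87.7
grasp_force: 0.0
```

```bash
python3 - <<'E'
from m import *
o=readout.get_obs();print(o['ee_pos'],o['orientation'],o['ft_force'],o['moment'])
w=shot('wrist','w3')
cv2.imwrite('pics/w3b.png',cv2.resize(cv2.imread('pics/w3.png'),(800,600),interpolation=cv2.INTER_CUBIC))
E
```

```text
[499.97729447 181.99134723 283.83241294] [2.18142023e+00 2.26039038e+00 7.87278445e-04] [-0.89564049 -0.09163173 -0.30534955] [-0.089472    0.05021843 -0.02380073]
```

View pics/w3b.png

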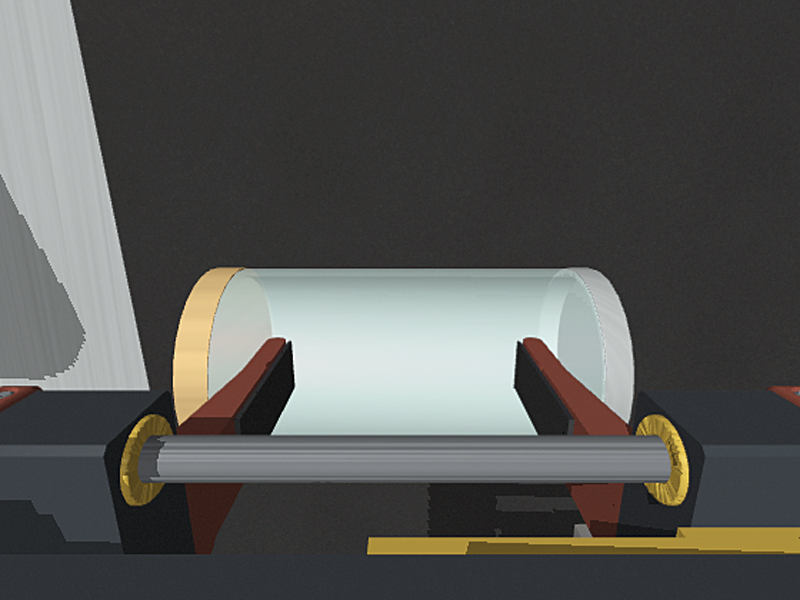

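The fingertips stand over the glass, at about (283,345) and (522,345), midway between disc and collar and parallel to the axis. Now I'll lower them to touch.

step_arm([
  [[0, 0, -0.02, 0, 0, 0, 1], [0, 0, -0.02, 0, 0, 0, 1], [0, 0, -0.02, 0, 0, 0, 1], [0, 0, -0.02, 0, 0, 0, 1], [0, 0, 0, 0, 0, 0, 1]],
])

```text
t: 4.68
ee_pos: [499.7, 182.5, 279.7]
orientation: [2.181, 2.262, 0.0]
ft_force: [0.1, 0.5, 1.4]
width: 87.9
grasp_force: 0.7
```

step_arm([
  [[0.003, -0.08, -0.006, 0, 0, 0, 1], [0.006, -0.16, 0, 0, 0, 0, 1], [0.006, -0.16, 0, 0, 0, 0, 1], [0.006, -0.16, 0.004, 0, 0, 0, 1], [0.006, -0.16, 0.004, 0, 0, 0, 1]],
])

```text
t: 5.3
ee_pos: [501.0, 146.2, 281.0]
orientation: [2.181, 2.261, 0.001]
ft_force: [-3.8, -0.1, 13.5]
width: 88.0
grasp_force: 6.9
```

step_arm([
  [[0.006, -0.16, 0.005, 0, 0, 0, 1], [0.006, -0.16, 0, 0, 0, 0, 1], [0.006, -0.16, -0.005, 0, 0, 0, 1], [0.006, -0.16, -0.006, 0, 0, 0, 1], [0.006, -0.16, -0.01, 0, 0, 0, 1]],
])

```text
t: 5.92
ee_pos: [502.5, 106.0, 280.0]
orientation: [2.18, 2.261, 0.0]
ft_force: [-3.6, -1.8, 11.5]
width: 87.8
grasp_force: 6.0
```

step_arm([
  [[0.003, -0.08, -0.01, 0, 0, 0, 1], [0, -0.02, 0, 0, 0, 0, 1], [0, 0, 0, 0, 0, 0, 1], [0, 0, 0.1, 0, 0, 0, 1], [0, 0, 0.4, 0, 0, 0, 1]],
])

```text
t: 6.55
ee_pos: [502.1, 101.2, 302.9]
orientation: [-2.18, -2.26, 0.003]
ft_force: [0.7, 0.2, 0.0]
width: 87.9
grasp_force: 0.0
```

```bash
python3 - <<'E'
from m import *
o=readout.get_obs();print(o['t'],o['ee_pos'],o['ft_force'])
im=shot('wrist','w4')
g=im['pixels'].astype(int).max(2)
print(g[100:280:4,280].tolist())
cv2.imwrite('pics/w4b.png',cv2.resize(cv2.imread('pics/w4.png'),(800,600),interpolation=cv2.INTER_CUBIC))
E
```

```text
6.55 [502.13051083 101.18663915 302.92014247] [0.68216855 0.17754823 0.03910925]
[46, 44, 48, 45, 45, 47, 50, 45, 160, 141, 153, 160, 168, 177, 185, 190, 196, 198, 203, 208, 211, 213, 217, 218, 218, 218, 216, 215, 214, 213, 211, 210, 205, 200, 193, 184, 174, 156, 96, 72, 29, 29, 29, 31, 29]
```

View pics/w4b.png

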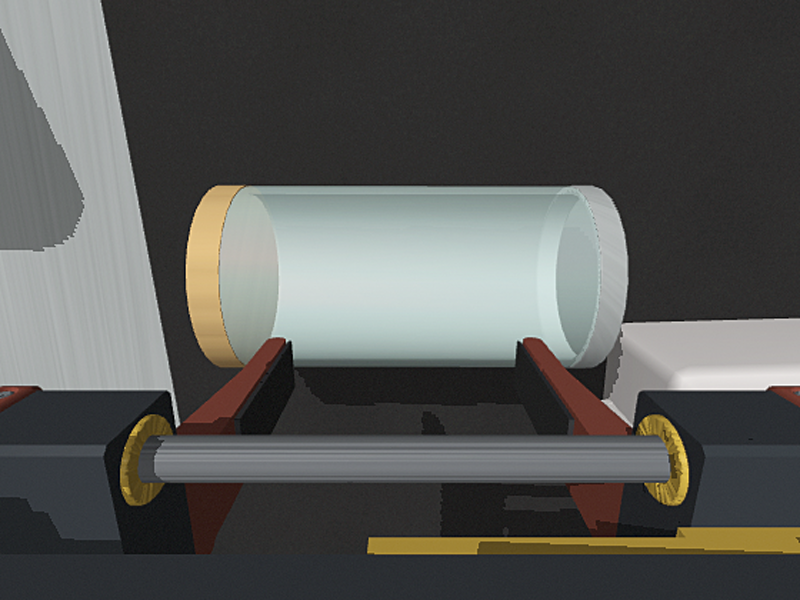

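The canister rolled and stays parallel to the image x axis: top edge at v≈185 and lower edge at v≈365 over u 290–515. Measuring its axis now.

```bash
python3 - <<'E'
from m import *
im=dict(np.load('pics/w4.npz'))
y,a,b=axis(im,210,355,110,285,60);print(y(500),a,b)
E
```

```text
resid px [np.float64(0.0), np.float64(0.0)] D 240.2 exp 237.8
119.34531998823027 2.0977840579609683 2.081554378458995
```

step_arm([
  [[0.01, 0.4, 0, 0, 0, 0, 1], [0.01, 0.4, 0, 0, 0, 0, 1], [0, 0, -0.25, 0, 0, 0, 1], [0, 0, -0.15, 0, 0, 0, 1], [0, 0, -0.04, 0, 0, 0, 1]],
])

```text
t: 7.22
ee_pos: [503.2, 141.0, 280.2]
orientation: [-2.18, -2.26, 0.003]
ft_force: [-0.1, 0.1, 1.2]
width: 87.5
grasp_force: 0.1
```

step_arm([
  [[0, 0, -0.02, 0, 0, 0, 1], [0, 0, -0.02, 0, 0, 0, 1], [0.004, -0.08, 0, 0, 0, 0.04, 1], [0.008, -0.16, 0.004, 0, 0, 0.06, 1], [0.008, -0.16, 0.006, 0, 0, 0.06, 1]],
])

```text
t: 7.85
ee_pos: [504.5, 121.1, 280.9]
orientation: [-2.168, -2.273, -0.0]
ft_force: [-3.5, 0.7, 10.3]
width: 87.6
grasp_force: 5.1
```

step_arm([
  [[0.008, -0.16, 0.006, 0, 0, 0.06, 1], [0.008, -0.16, 0, 0, 0, 0.06, 1], [0.008, -0.16, 0, 0, 0, 0.06, 1], [0.008, -0.16, 0, 0, 0, 0.06, 1], [0.008, -0.16, -0.006, 0, 0, 0.06, 1]],
])

```text
t: 8.48
ee_pos: [506.5, 81.0, 280.9]
orientation: [-2.145, -2.296, -0.0]
ft_force: [-5.4, -0.9, 12.8]
width: 87.4
grasp_force: 6.0
```

step_arm([
  [[0.008, -0.16, -0.01, 0, 0, 0.02, 1], [0.008, -0.16, -0.01, 0, 0, 0, 1], [0.004, -0.16, -0.01, 0, 0, 0, 1], [0.002, -0.06, 0, 0, 0, 0, 1], [0, 0, 0, 0, 0, 0, 1]],
])

```text
t: 9.1
ee_pos: [507.6, 53.8, 279.0]
orientation: [2.143, 2.297, -0.0]
ft_force: [-4.4, -0.8, 6.4]
width: 87.9
grasp_force: 3.0
```

step_arm([
  [[0, 0, 0.1, 0, 0, 0, 1], [0, 0, 0.3, 0, 0, 0, 1], [0, 0.4, 0.12, 0, 0, 0, 1], [0, 0.4, 0, 0, 0, 0, 1], [0, 0, 0, 0, 0, 0, 1]],
])

```text
t: 9.72
ee_pos: [507.9, 95.2, 305.5]
orientation: [2.14, 2.299, 0.002]
ft_force: [0.5, 0.2, -0.7]
width: 87.5
grasp_force: 0.0
```

```bash
python3 - <<'E'
from m import *
o=readout.get_obs();print(o['t'],o['ee_pos'],o['ft_force'],o['orientation'])
im=shot('wrist','w5')
g=im['pixels'].astype(int).max(2)
print(g[100:290:4,280].tolist())
y,a,b=axis(im,215,350,110,270,60);print(y(500),a,b)
E
```

```text
9.725 [507.93355082  95.24683396 305.45645153] [ 0.5050488   0.23556676 -0.65109116] [2.13951905e+00 2.29914167e+00 1.90193198e-03]
[50, 50, 49, 50, 51, 50, 50, 52, 50, 50, 51, 49, 48, 50, 50, 52, 49, 48, 50, 54, 158, 171, 160, 171, 186, 193, 203, 209, 212, 216, 221, 225, 227, 228, 229, 229, 228, 228, 228, 227, 226, 223, 220, 215, 207, 203, 193, 179]
resid px [np.float64(0.28), np.float64(0.0)] D 333.9 exp 247.4
87.60875529539567 2.998686013409269 0.9268402588591823
```

```bash
cat >> m.py <<'E'
def axis1(im,lo,hi,v0,v1,t=60,r=47.5):
    # far (+y) silhouette only: axis at z=51 parallel to its tangent plane, horizontal
    g=im['pixels'].astype(int).max(2); us=np.arange(lo,hi)
    v=np.array([v0+np.where(g[v0:v1,u]>t)[0][0]-.5 for u in us]); f=np.polyfit(us,v,1)
    E=im['extrinsics'];R=E[:3,:3];c=-R.T@E[:3,3];Ki=np.linalg.inv(im['intrinsics'])
    n=np.cross(R.T@Ki@[lo,np.polyval(f,lo),1],R.T@Ki@[hi,np.polyval(f,hi),1]);n/=np.linalg.norm(n);n*=np.sign(n[1])
    y=lambda x:c[1]+(-r-n[0]*(x-c[0])-n[2]*(51-c[2]))/n[1]
    return y,np.degrees(np.arctan2(-n[0],n[1]))
E
python3 - <<'E'
from m import *
for f,l,h in(('w4',210,355),('w5',215,350),('w1',200,312)):
    y,a=axis1(dict(np.load(f'pics/{f}.npz')),l,h,60 if f=='w1' else 110,285);print(f,y(500),y(600),a)
E
```

```text
w4 119.36656742675598 123.00455597270974 2.0834950543434334
w5 75.3251723838169 78.92387249421547 2.0610138725189966
w1 160.78762238813295 164.3261663135043 2.0265907564706245
```

step_arm([
  [[-0.04, 0, -0.25, 0, 0, -0.25, 1], [0, 0, -0.14, 0, 0, -0.25, 1], [0, 0, -0.06, 0, 0, 0, 1], [0, 0, -0.04, 0, 0, 0, 1], [0, 0, -0.02, 0, 0, 0, 1]],
])

```text
t: 10.4
ee_pos: [505.6, 94.4, 279.6]
orientation: [-2.182, -2.259, 0.001]
ft_force: [-5.9, 1.0, 17.4]
width: 88.1
grasp_force: 8.6
```

step_arm([
  [[0.003, -0.08, 0.004, 0, 0, 0, 1], [0.006, -0.16, 0.006, 0, 0, 0, 1], [0.006, -0.16, 0.006, 0, 0, 0, 1], [0.006, -0.16, 0, 0, 0, 0, 1], [0.006, -0.16, 0, 0, 0, 0, 1]],
])

```text
t: 11.02
ee_pos: [506.7, 58.2, 281.0]
orientation: [-2.182, -2.259, 0.001]
ft_force: [-6.3, -0.2, 17.4]
width: 87.9
grasp_force: 8.6
```

step_arm([
  [[0.006, -0.16, 0, 0, 0, 0, 1], [0.006, -0.16, -0.006, 0, 0, 0, 1], [0.006, -0.16, -0.006, 0, 0, 0, 1], [0.006, -0.16, -0.01, 0, 0, 0, 1], [0.006, -0.16, -0.01, 0, 0, 0, 1]],
])

```text
t: 11.65
ee_pos: [508.3, 17.9, 279.2]
orientation: [-2.182, -2.26, 0.001]
ft_force: [-4.6, -1.1, 11.9]
width: 87.3
grasp_force: 6.0
```

step_arm([
  [[0.002, -0.08, -0.006, 0, 0, 0, 1], [0, -0.02, 0, 0, 0, 0, 1], [0, 0, 0, 0, 0, 0, 1], [0, 0, 0.1, 0, 0, 0, 1], [0, 0, 0.3, 0, 0, 0, 1]],
])

```text
t: 12.28
ee_pos: [508.5, 13.4, 298.0]
orientation: [-2.181, -2.259, 0.001]
ft_force: [0.4, -0.8, -0.1]
width: 88.0
grasp_force: 0.0
```

```bash
python3 - <<'E'
from m import *
o=readout.get_obs();print(o['t'],o['ee_pos'],o['ft_force'],o['orientation'])
im=shot('wrist','w6')
g=im['pixels'].astype(int).max(2)
y,a=axis1(im,215,350,110,285);print(y(500),a)
cv2.imwrite('pics/w6b.png',cv2.resize(cv2.imread('pics/w6.png'),(800,600),interpolation=cv2.INTER_CUBIC))
E
```

```text
12.275 [508.52368732  13.41704298 297.95106035] [ 0.40860191 -0.80499334 -0.06888324] [-2.18147727e+00 -2.25928462e+00  1.43853450e-03]
34.36109258520776 2.0031850935063376
```

View pics/w6b.png

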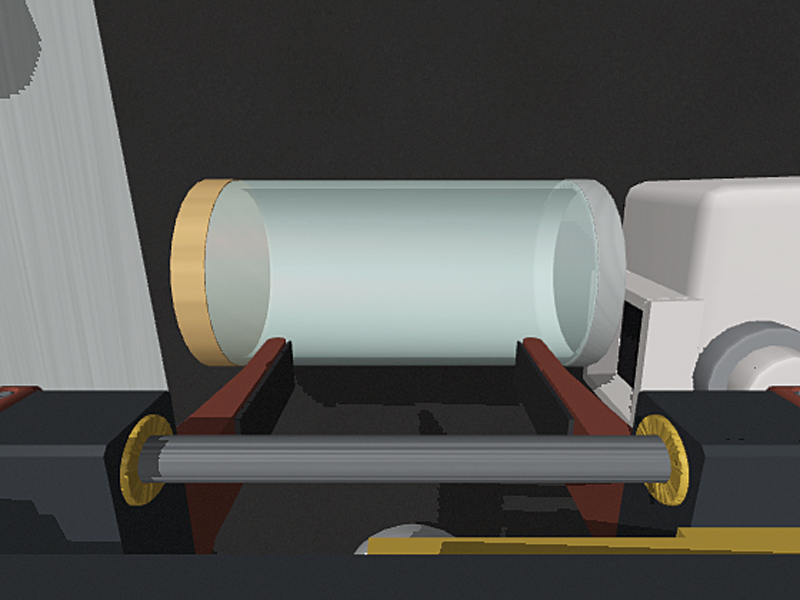

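The canister's parallel edges sit at v≈180 and 365 and its collar lies beside the chute at (640,300), so one more stroke of about 39.5 mm is left.

step_arm([
  [[0, 0.4, 0, 0, 0, 0, 1], [-0.02, 0.41, 0, 0, 0, 0, 1], [0, 0, -0.2, 0, 0, 0, 1], [0, 0, -0.12, 0, 0, 0, 1], [0, 0, -0.05, 0, 0, 0, 1]],
])

```text
t: 12.95
ee_pos: [507.8, 53.5, 279.5]
orientation: [-2.182, -2.259, 0.001]
ft_force: [-5.9, 1.4, 23.4]
width: 88.0
grasp_force: 11.6
```

step_arm([
  [[0.003, -0.08, 0.004, 0, 0, 0, 1], [0.006, -0.16, 0.006, 0, 0, 0, 1], [0.006, -0.16, 0.006, 0, 0, 0, 1], [0.006, -0.16, 0, 0, 0, 0, 1], [0.006, -0.16, 0, 0, 0, 0, 1]],
])

```text
t: 13.58
ee_pos: [508.9, 17.0, 281.0]
orientation: [-2.183, -2.259, 0.001]
ft_force: [-4.2, -0.1, 14.8]
width: 87.7
grasp_force: 7.3
```

step_arm([
  [[0.006, -0.16, 0, 0, 0, 0, 1], [0.006, -0.16, -0.006, 0, 0, 0, 1], [0.006, -0.16, -0.006, 0, 0, 0, 1], [0.006, -0.16, -0.01, 0, 0, 0, 1], [0.004, -0.1, -0.01, 0, 0, 0, 1]],
])

```text
t: 14.2
ee_pos: [510.3, -20.2, 279.5]
orientation: [2.183, 2.259, -0.001]
ft_force: [-3.9, -1.4, 15.5]
width: 88.0
grasp_force: 7.5
```

step_arm([
  [[0.002, -0.07, -0.006, 0, 0, 0, 1], [0, -0.03, 0, 0, 0, 0, 1], [0, 0, 0, 0, 0, 0, 1], [0, 0, 0.1, 0, 0, 0, 1], [0, 0, 0.3, 0, 0, 0, 1]],
])

```text
t: 14.82
ee_pos: [510.2, -24.5, 298.1]
orientation: [-2.182, -2.258, 0.002]
ft_force: [0.5, 0.0, 0.2]
width: 88.1
grasp_force: 0.0
```

step_arm([
  [[0, 0, 0.7, 0, 0, 0, 1], [0, 0, 0.9, 0, 0, 0, 1], [0, 0, 0.9, 0, 0, 0, 1], [0, 0, 0.9, 0, 0, 0, 1], [0, 0, 0, 0, 0, 0, 1]],
])

```text
t: 15.45
ee_pos: [511.2, -24.2, 472.6]
orientation: [2.178, 2.256, 0.008]
ft_force: [-0.5, -0.7, -0.7]
width: 87.8
grasp_force: 0.0
```

```bash
python3 - <<'E'
from m import *
o=readout.get_obs();print(o['t'],o['ee_pos'],o['ft_force'],o['orientation'])
im=shot('wrist','w7')
g=im['pixels'].astype(int).max(2)
y,a=axis1(im,230,330,60,285);print(y(500),a)
cv2.imwrite('pics/w7b.png',cv2.resize(cv2.imread('pics/w7.png'),(800,600),interpolation=cv2.INTER_CUBIC))
E
```

```text
15.45 [511.16090883 -24.19628762 472.61775892] [-0.52803046 -0.72599468 -0.65855542] [2.17807573 2.25555142 0.00803869]
-5.172682042977385 1.9926024803869624
```

View pics/w7b.png

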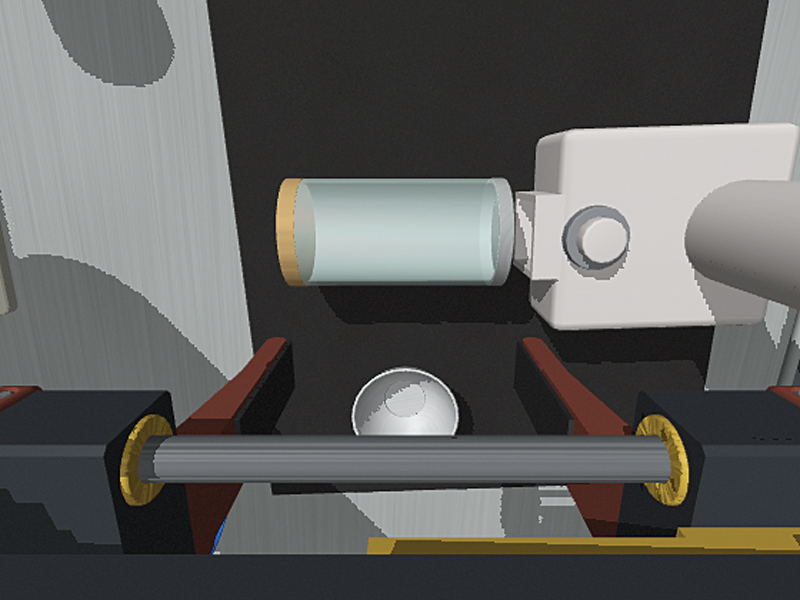

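The canister (276..513, 178..287) now faces the chute (lip at u≈515–535, v 191–280). The button is at (605,240). I'll check the centring and the button from this view.

```bash
python3 - <<'E'
from m import *
im=dict(np.load('pics/w7.npz'));g=im['pixels'].astype(int).max(2);s=1.42857
C=lambda u,v,z:ray(im,(u/s-.3,v/s-.3),z)
for nm,r,us in(('L',(75,110),np.arange(410,540,3)),('R',(200,245),np.arange(400,480,3))):
    v=[]
    for u in us:
        i=np.where(g[r[0]:r[1],u]>110)[0]; v.append(r[0]+(i[0]-.5 if nm=='L' else i[-1]+.5))
    p=np.polyfit(us,v,1); A,B=[ray(im,(u,np.polyval(p,u)),80) for u in(us[0],us[-1])]; print(nm,A,B,np.degrees(np.arctan2(*(B-A)[1::-1])),np.std(np.polyval(p,us)-v))
for u in(376,380,384): print(u,g[128:146,u].tolist(),g[186:205,u].tolist())
print('btn',C(605,240,103)); print('chute corners',C(535,192,89),C(533,280,89))
y,a=axis1(im,230,330,60,285);print('can',y(500),y(606),a, 'collar R edge',C(513,235,99))
E
```

```text
L [655.12904352  84.22979921  80.        ] [798.99735407 101.01859622  80.        ] 6.65605982877438 2.8301104136680677
R [666.51791444 -82.07305607  80.        ] [765.81665519 -75.45460669  80.        ] 3.8132323039194547 0.3040796981628874
376 [135, 134, 133, 134, 131, 117, 177, 173, 181, 216, 215, 214, 214, 214, 214, 214, 214, 214] [211, 211, 210, 210, 211, 210, 210, 211, 218, 203, 91, 81, 85, 85, 85, 85, 85, 89, 86]
380 [135, 134, 136, 135, 134, 128, 168, 173, 194, 214, 212, 213, 211, 212, 212, 211, 212, 211] [210, 211, 210, 211, 210, 210, 209, 211, 220, 168, 83, 84, 87, 87, 88, 86, 86, 87, 86]
384 [139, 138, 140, 139, 140, 136, 134, 175, 194, 213, 213, 212, 211, 212, 212, 211, 212, 212] [210, 210, 210, 209, 210, 209, 210, 211, 221, 168, 83, 83, 86, 85, 79, 76, 144, 142, 141]
btn [672.84654607   1.74990906 103.        ]
chute corners [617.21921374  36.33026248  89.        ] [623.78165353 -35.82711234  89.        ]
can -5.172682042977385 -1.4847828782197112 1.9926024803869624 collar R edge [600.46649109   2.7299701   99.        ]
```

step_arm([
  [[0.127, 0.021, 0, 0, 0, 0.92, 0], [0.127, 0.021, 0, 0, 0, 0.92, 0], [0.127, 0.021, 0, 0, 0, 0.92, 0], [0.127, 0.021, 0, 0, 0, 0.92, 0], [0.127, 0.021, 0, 0, 0, 0.92, 0]],
])

```text
t: 16.12
ee_pos: [542.0, -18.8, 466.5]
orientation: [-1.788, -2.579, 0.003]
ft_force: [-0.3, -0.5, 0.1]
width: 41.3
grasp_force: 0.0
```

step_arm([
  [[0.127, 0.021, 0, 0, 0, 0.92, 0], [0.127, 0.021, 0, 0, 0, 0.92, 0], [0.127, 0.021, 0, 0, 0, 0.92, 0], [0.127, 0.021, 0, 0, 0, 0.92, 0], [0.127, 0.021, 0, 0, 0, 0.92, 0]],
])

```text
t: 16.75
ee_pos: [573.7, -13.5, 466.4]
orientation: [-1.353, -2.832, 0.002]
ft_force: [-0.1, 0.2, -1.1]
width: 0.4
grasp_force: 0.0
```

step_arm([
  [[0.127, 0.021, 0, 0, 0, 0.92, 0], [0.127, 0.021, 0, 0, 0, 0.92, 0], [0.127, 0.021, 0, 0, 0, 0.92, 0], [0.127, 0.021, 0, 0, 0, 0.92, 0], [0.127, 0.021, 0, 0, 0, 0.92, 0]],
])

```text
t: 17.38
ee_pos: [605.5, -8.3, 466.4]
orientation: [-0.883, -3.012, 0.001]
ft_force: [0.2, -0.3, -0.4]
width: 0.2
grasp_force: 0.0
```

step_arm([
  [[0.127, 0.021, 0, 0, 0, 0.92, 0], [0.127, 0.021, 0, 0, 0, 0.92, 0], [0.127, 0.021, 0, 0, 0, 0.92, 0], [0.127, 0.021, 0, 0, 0, 0.92, 0], [0.127, 0.021, 0, 0, 0, 0.92, 0]],
])

```text
t: 18.0
ee_pos: [637.3, -3.1, 466.2]
orientation: [-0.39, -3.114, 0.001]
ft_force: [0.1, 0.0, -0.2]
width: 0.4
grasp_force: 0.0
```

step_arm([
  [[0.127, 0.021, -0.3, 0, 0, 0.92, 0], [0.127, 0.021, -0.6, 0, 0, 0.92, 0], [0.127, 0.021, -0.6, 0, 0, 0.92, 0], [0.127, 0.021, -0.6, 0, 0, 0.92, 0], [0.127, 0.021, -0.6, 0, 0, 0.92, 0]],
])

```text
t: 18.62
ee_pos: [668.6, 2.1, 330.4]
orientation: [0.113, -3.136, -0.0]
ft_force: [1.0, 0.4, 0.0]
width: 0.5
grasp_force: 0.0
```

step_arm([
  [[0, 0, -0.4, 0, 0, 0, 0], [0, 0, 0, 0, 0, 0, 0], [0, 0, 0, 0, 0, 0, 0], [0, 0, 0, 0, 0, 0, 0], [0, 0, 0, 0, 0, 0, 0]],
])

```text
t: 19.25
ee_pos: [669.5, 2.2, 314.4]
orientation: [-0.11, 3.138, -0.0]
ft_force: [-0.5, 0.0, 0.1]
width: 0.6
grasp_force: 0.0
```

```bash
python3 - <<'E'
from m import *
im=shot('wrist','w8')
cv2.imwrite('pics/w8b.png',cv2.resize(cv2.imread('pics/w8.png'),(800,600),interpolation=cv2.INTER_CUBIC))
E
```

```text
(no output)
```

View pics/w8b.png

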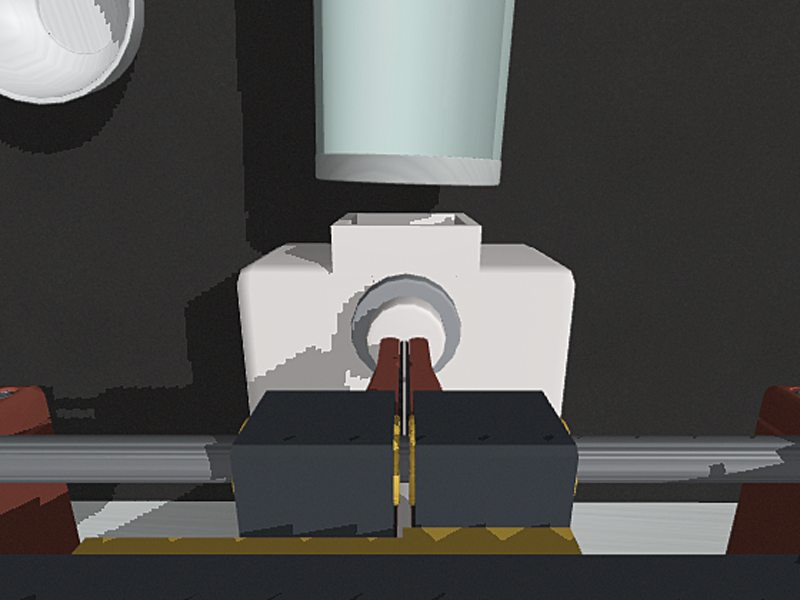

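The shut fingertips (403,345) hang over the button disc (centre ≈(406,334)). The collar, mid u≈408, stands opposite the chute, mid u≈406. Checking the tip's line against the button centre.

```bash
python3 - <<'E'
from m import *
im=dict(np.load('pics/w8.npz'));o=readout.get_obs()
for z in(100,105,110):
    p=proj(im,[o['ee_pos'][0],o['ee_pos'][1],z])*1.42857;print(z,p,ray(im,(406/1.42857,334/1.42857),z),ray(im,(406/1.42857,297/1.42857),z))
E
```

```text
100 [405.83215134 333.82191052] [669.49649378   2.29244713 100.        ] [651.6299054   1.0192042 100.       ]
105 [405.89509782 337.72930401] [667.60953647   2.12746943 105.        ] [650.20345166   0.88704379 105.        ]
110 [405.96111974 341.82760503] [665.72257916   1.96249174 110.        ] [648.77699792   0.75488338 110.        ]
```

step_arm([
  [[-0.02, 0, -0.2, 0, 0, 0, 0], [0, 0, -0.16, 0, 0, 0, 0], [0, 0, -0.06, 0, 0, 0, 0], [0, 0, -0.04, 0, 0, 0, 0], [0, 0, 0, 0, 0, 0, 0]],
])

```text
t: 19.92
ee_pos: [668.1, 2.2, 290.2]
orientation: [0.11, -3.139, -0.0]
ft_force: [-2.2, 0.5, 3.6]
width: 0.7
grasp_force: 1.6
```

step_arm([
  [[0, 0, -0.04, 0, 0, 0, 0], [0, 0, -0.04, 0, 0, 0, 0], [0, 0, 0, 0, 0, 0, 0], [0, 0, 0, 0, 0, 0, 0], [0, 0, 0, 0, 0, 0, 0]],
])

```text
t: 20.55
ee_pos: [668.3, 2.2, 286.4]
orientation: [-0.11, 3.14, 0.0]
ft_force: [-2.2, -0.7, 6.0]
width: 0.4
grasp_force: 2.6
```

step_arm([
  [[0, 0, -0.04, 0, 0, 0, 0], [0, 0, -0.02, 0, 0, 0, 0], [0, 0, 0, 0, 0, 0, 0], [0, 0, 0, 0, 0, 0, 0], [0, 0, 0, 0, 0, 0, 0]],
])

```text
t: 21.18
ee_pos: [668.3, 2.2, 286.0]
orientation: [-0.11, 3.139, -0.0]
ft_force: [-11.1, 0.3, 23.2]
width: 0.4
grasp_force: 11.7
```

The button is at its hard stop (23 N, no further travel). Releasing and backing away.

step_arm([
  [[0, 0, 0.06, 0, 0, 0, 0], [0, 0, 0.2, 0, 0, 0, 0], [0, 0, 0.5, 0, 0, 0, 0], [0, 0, 0.7, 0, 0, 0, 0], [0, 0, 0.7, 0, 0, 0, 0]],
])

```text
t: 21.8
ee_pos: [668.5, 2.2, 392.1]
orientation: [-0.11, 3.139, -0.0]
ft_force: [-0.0, 0.6, 0.5]
width: 0.6
grasp_force: 0.0
```

step_arm([
  [[0, 0, 0.5, 0, 0, 0, 0], [-0.3, 0, 0.4, 0, 0, 0, 0], [-0.3, 0, 0, 0, 0, 0, 0], [0, 0, 0, 0, 0, 0, 0], [0, 0, 0, 0, 0, 0, 0]],
])

```text
t: 22.42
ee_pos: [638.3, 2.2, 435.3]
orientation: [0.11, -3.139, -0.0]
ft_force: [0.7, 0.5, -0.0]
width: 0.7
grasp_force: 0.0
```

```bash
python3 - <<'E'
from m import *
im=shot('wrist','w9');o=readout.get_obs();print(o['ee_pos'],o['ft_force'],o['t'])
cv2.imwrite('pics/w9b.png',cv2.resize(cv2.imread('pics/w9.png'),(800,600),interpolation=cv2.INTER_CUBIC))
E
```

```text
[638.44978637   2.18564099 435.32267684] [ 0.58716738 -0.28464705 -0.04128636] 22.475
```

View pics/w9b.png

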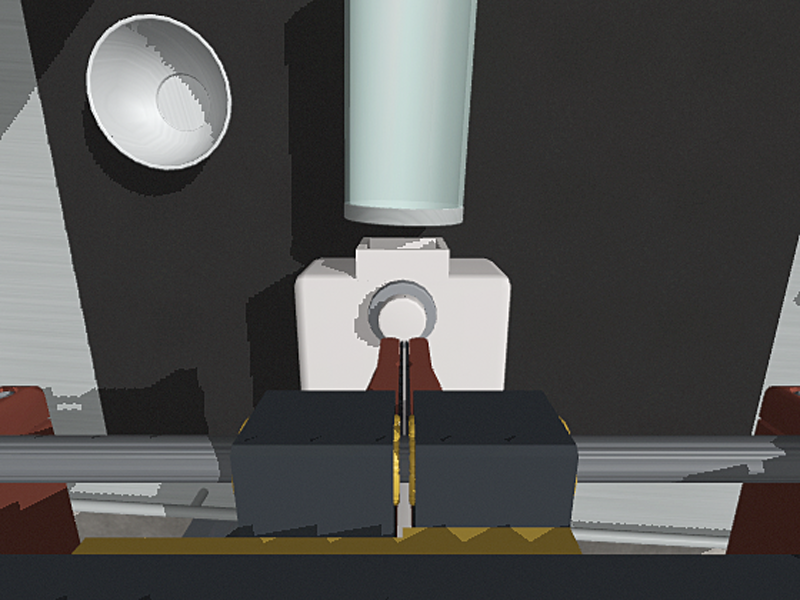

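The button is up again at (403,318). The collar (345–464, mid 404.5) is centred on the chute (356–449, mid 402.5), and the arm is clear. Handing in.

```bash
python3 -c "
from workcell import ctrl; print(ctrl.close_job())"
```

```text
the job is handed in; nothing more can be done
None
```

I rolled the glass canister in front of the chute with its mouth centred to within about 1 mm by the camera, but about 2° off square because a corrective twist had no effect; I then pressed the button to its stop, let it come up again and handed the job in.

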